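# Hold a welding filter in the shade tester's light path

## Robot

A 7-joint arm with a two-finger parallel gripper is mounted at the origin on the work surface. World frame = base frame: x ahead of the robot, y to its left, z up, the work surface at z = 0. Lengths are in m, angles in rad, forces in N, time in s.
With the tool pointing down it reaches from about 0.4 to 0.875 m from the base axis. Payload 19.3 kg.
Tool frame: the origin (TCP) lies at the very end of the fingers, on their centre line; the grasp point (between the pads) lies 19 mm behind it (ctrl.grip_depth is the z of the grasp point in the tool frame, in m); z points along the fingers, y is the direction in which the jaws open and shut (so a half turn about z gives the same grasp; the last joint's range is limited). The gripper opens to 85 mm and grips with 20 to 120 N. Pads are 22 mm wide; open, the fingers measure 114 mm over their backs; the gripper's body (76 mm by 85 mm) begins 54 mm behind the grasp point. The pads swing forward as they close: fully open they stand 13 mm farther back than shut.
Start: joints at [1.192, 0.521, -0.036, 1.599, 0.021, 1.021, -0.113], TCP at [0.19, -0.595, 0.231] pointing down, gripper open.
Joint ranges: [-2.91, 2.91], [-0.3, 2.13], [-1.5, 1.42], [0.17, 2.43], [-1.26, 4.41], [0.16, 1.93], [-2.52, 2.52]. Speed limits (rad/s): [1.89, 1.89, 2.39, 2.39, 3.01, 3.01, 3.01].

## Interface

Orientations are given as [roll, pitch, yaw] about the fixed x, y, z axes, in that order (R = Rz(yaw) Ry(pitch) Rx(roll)).
In Python, from station import ctrl, get_image, camera_model, order, search_frame gives the robot as it stands.
- The arm moves only by the tool drive_tool, never from a script. Its argument "motion" is a list that holds one entry, the list of rows, each a list of 5 numbers: the gripper's target within -1 to 1 (fully open at 1, half-way at 0, shut at -1), then the shift along the world's x, y, z in cm, then the turn about the world's z in rad. In form: [[[gripper, dx, dy, dz, spin], ...]]. A call has 1 to 5 rows; each row is the pose to reach, as a shift and turn from the pose measured when the call began; what a row does not reach only later rows make up. A row lasts 1/10 s, in which the tool goes at most 50 mm and 8.59 degrees, less where a joint would pass 70% of its speed; a pose out of reach is approached as far as the arm can. A call with a gripper value outside its range is refused whole. The fingers move at their own pace and stop on an object; "grip_force" is the grip in N (left out, the last holds). Time passes only in rows, so rows that repeat a pose let the fingers close. It gives the time, the measured TCP pose, the force and the opening at its end, in the units of the state.
- ctrl.get_state(): the state, without advancing time (a new reading comes with each control period).
- get_image(name): name is "side" or "top"; returns the picture (400x640x3 uint8, blue, green, red); there is no depth.
- camera_model(name): a dict with "fx", "fy", "cx", "cy" (pixels), "eye" and "attitude" of the camera in the world. Camera axes: x right, y up, looking along -z (the intrinsics and any distortion apply to the point x, -y, -z); pixel columns grow to the right and rows downward; lengths in m; the calibration is good to about 2 mm. A picture is of the moment at which its call begins. camera_model takes no time and is no camera call.
- order.close_job(): hands the job in, once; it reports no verdict.
Trained networks look in the newest picture that a camera, given by its name, has taken for a name from the list of things; names that differ only in an ending like _2 or _b are one class to them, and where a whole thing is asked for, a point or a joint stands for the part that bears it (a point fixed in the world has none). Each returns a list of dicts, best first, with "confidence" (0 to 1); they miss things now and then, are a little off and sometimes report something else, mostly with a low value. They report only what shows in the picture. A call takes as long as a camera call. They do not tell look-alikes from the thing itself.
- search_frame(camera, query): "location" ([x, y, z] in m, in world coordinates, good to about 4 mm: the middle of the surface that is visible of it).
The state is a dict: "clock": time; "joints": joint angles; "joint_vel": joint speeds; "effort": joint torques, N m; "tool_pos": TCP position; "tcp_rot": TCP orientation; "wrist_force": force on the tool from outside, world axes, zero at the start; "moment": the same for the moment, N m; "width": finger opening in m.
Only numpy, scipy, OpenCV 4.12 (cv2) and the standard library are available. Lean on these libraries where they do the work, as an engineer would, in place of code of your own. Each camera call takes 0.05 s, during which the arm holds its last target.

## Task

First slide the red shutter of the shade tester fully open, then lift the green filter cassette out of the rack, gripping it only by its two white frosted edges and never touching the glass with the fingers. Hold it upright and still in the light path about midway between lamp and meter, the centre of its glass on the beam and its clear faces square to the light, touching nothing but the gripper; finish while still holding it there, do not put it down. Leave the other filters and the things on the bench where they are.

Things in the scene. Friction and masses are not known exactly. Their poses are not given: they have to be found in the camera images.
- tester: Fixed shade tester. Base plate 120 x 300 x 12 mm with a blue lamp housing at its +y end and a black meter at its -y end, both 90 mm wide in x, tops 140 mm above the bench. Open gap between them 130 mm, y = -65 to +65 mm. Light runs level along own y, 105 mm above the bench, over a yellow line on the plate; a cross stroke marks mid-gap. Origin on the bench under mid-gap; z up.
- beam_mid (a point): The middle of the light path: midway between the lamp's and the meter's facing walls, 105 mm above the bench. Axes as the tester's: y along the light, x across it, z up.
- shutter (a joint): Red sliding shutter before the lamp lens: a plate 50 mm wide, 3 mm thick, in the gap 56 to 59 mm from mid-gap. Value in m: 0 = shut, 0.055 = open end stop; slides along the tester's +x with about 1.5 N of friction, stays where left. Lens clear above about 0.045. Starts at 0 to 0.010.
- shutter_tab (a point): Top centre of the shutter's red grip tab, 187 mm above the bench; moves with the shutter. The tab is 12 mm thick in the slide direction (tester x), 24 mm long along tester y, 40 mm tall, free on all sides, standing over the lamp housing's front edge (housing top 140 mm). Axes as the tester's.
- rack: Fixed wooden rack 110 x 170 x 40 mm (x, y, z) with three slots 50 mm apart along its y. Each slot is 58 mm in x by 17 mm in y, 25 mm deep (floor 15 mm above the bench), and holds one upright filter cassette, which lifts straight up and out. Origin on the bench under its centre.
- filter_green: Welding filter cassette, the green one, the one to test: 55 mm wide (x), 14 thick (y), 108 tall, 0.11 kg, upright in any slot of the rack, top 123 mm above the bench. White frosted edge strips (6 wide, 14 thick, full height) form the sides at x = -27.5 and +27.5; between them green glass 43 wide, 7 thick, clear faces along +y and -y (either may face the lamp). Origin: centre of underside.
- filter_amber: Welding filter cassette, the amber one, not to be disturbed: 55 mm wide (x), 14 thick (y), 108 tall, 0.11 kg, upright in any slot of the rack, top 123 mm above the bench. White frosted edge strips (6 wide, 14 thick, full height) form the sides at x = -27.5 and +27.5; between them amber glass 43 wide, 7 thick, clear faces along +y and -y (either may face the lamp). Origin: centre of underside.
- filter_blue: Welding filter cassette, the blue one, not to be disturbed: 55 mm wide (x), 14 thick (y), 108 tall, 0.11 kg, upright in any slot of the rack, top 123 mm above the bench. White frosted edge strips (6 wide, 14 thick, full height) form the sides at x = -27.5 and +27.5; between them blue glass 43 wide, 7 thick, clear faces along +y and -y (either may face the lamp). Origin: centre of underside.
- green_mid (a point): The centre of the green cassette's glass, 54 mm above its underside; axes as the cassette's.
- green_glass: The green glass itself, part of the green cassette (43 x 7 x 100 mm). Not to be touched by the fingers. Origin and axes as the cassette's.
- green_edge_a: The green cassette's frosted edge strip on its -x side (outer face at x = -27.5 mm), part of the cassette. Origin and axes as the cassette's, not the strip's own middle.
- green_edge_b: The green cassette's frosted edge strip on its +x side (outer face at x = +27.5 mm), part of the cassette. Origin and axes as the cassette's, not the strip's own middle.
- can: Upright anti-spatter can with an orange label, 66 mm across, 160 mm tall; bystander. Origin under its centre.
- hammer: Hammer 260 mm long, lying on the bench; bystander. Origin under its middle, handle to its -x.
- disc: Rust-red grinding disc, 115 mm across, 6 mm thick, lying flat; bystander. Origin under its centre.
- magnet: Red and steel welding magnet 80 x 80 x 26 mm, lying on the bench; bystander. Origin under its centre.
- brush: Brush 200 mm long, lying on the bench; bystander. Origin under its middle, handle to its -x.
Not all that is in view belongs to the job. Leave any yellow look-alike of the filter_green alone. There is more than one size of the rack; the one meant has the size given above.

How it is judged:
By the outcome, as a careful person would: the job done as asked, in the order asked, and still so for the second after the job is handed in, while the arm keeps its last pose, push and grip.
It also fails if it takes over 48 s, if anything falls off the work surface, if the arm or the gripper's body presses on something with over 40 N, if the wrist force passes 120 N, or if a joint passes its speed limit or range.

## Working session

There is one attempt and no reset: what is moved stays moved. The work goes in short steps, Python scripts to look and compute and a tool call to move; the robot and the scene stay as the last step left them, time stands still between calls to the robot, and variables do not carry over. Pictures are saved under pics/ and viewed, and the job is handed in when it is done.

Besides the shell and the picture viewer there is one more tool, called after "Call:" as a command line: name --argument value ..., lists and objects as JSON in quotes. drive_tool: Moves the arm, as the interface text tells. Its arguments: {"type":"object","properties":{"motion":{"type":"array"},"grip_force":{"type":"number"}},"required":["motion"]}

```bash
ls; mkdir -p pics; python3 - <<'E'
from station import ctrl,get_image,camera_model,search_frame
import cv2
for c in ("side","top"):
    cv2.imwrite(f"pics/{c}0.png",get_image(c)); print(c,camera_model(c))
s=ctrl.get_state(); print(s)
for c in ("top","side"):
  for q in ("shutter_tab","filter_green","rack","tester"):
    print(c,q,[( [round(v,4) for v in d["location"]],round(d["confidence"],2)) for d in search_frame(c,q)][:4])
E
```

```text
pics
side {'fx': 495.57415230282487, 'fy': 495.57415230282487, 'cx': 317.2912865745372, 'cy': 196.85399026790108, 'eye': array([-0.30833182,  0.87746273,  0.93757964]), 'attitude': array([ 0.99618326, -0.02148471, -2.39801981])}
top {'fx': 391.32500957796105, 'fy': 391.32500957796105, 'cx': 315.83315473072514, 'cy': 188.83600659221426, 'eye': array([ 0.38879921, -0.02372137,  1.20167801]), 'attitude': array([ 0.13102942, -0.01282776, -1.55172998])}
{'clock': 0.1, 'joints': array([ 1.19180847,  0.52195351, -0.03633459,  1.59994025,  0.0211799 ,
        1.02109397, -0.1127962 ]), 'joint_vel': array([ 0.00165443, -0.0019419 ,  0.0004332 , -0.00068378, -0.00088951,
        0.00083512,  0.00101126]), 'effort': array([ 4.63025630e-03, -9.28492928e+01,  1.98507518e+00, -3.70537162e+01,
        1.83204201e-02,  5.31508660e-03,  1.99650532e-05]), 'tool_pos': array([ 0.18982718, -0.59516318,  0.23078761]), 'tcp_rot': array([-3.14058280e+00,  4.96098854e-05,  3.08776203e-01]), 'wrist_force': array([ 0.95516912,  0.57423896, -0.26762648]), 'moment': array([-0.02435354,  0.02257833,  0.02240546]), 'width': 0.08550267389157858}
top shutter_tab []
top filter_green [([0.5009, 0.2073, 0.0997], 0.74), ([0.3673, 0.1918, 0.1058], 0.45)]
top rack [([0.2636, 0.3957, 0.052], 0.94), ([0.5046, 0.2413, 0.0403], 0.73)]
top tester [([0.5229, -0.1928, 0.1073], 0.84)]
side shutter_tab []
side filter_green [([0.3633, 0.2001, 0.0615], 0.74), ([0.4915, 0.214, 0.0911], 0.67)]
side rack [([0.2471, 0.4088, 0.0572], 0.78), ([0.4883, 0.2797, 0.0397], 0.75)]
side tester [([0.5101, -0.1211, 0.0851], 0.62)]
```

View pics/side0.png

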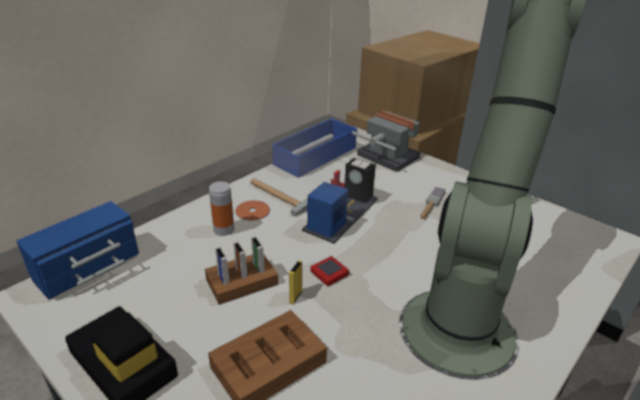

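View pics/top0.png

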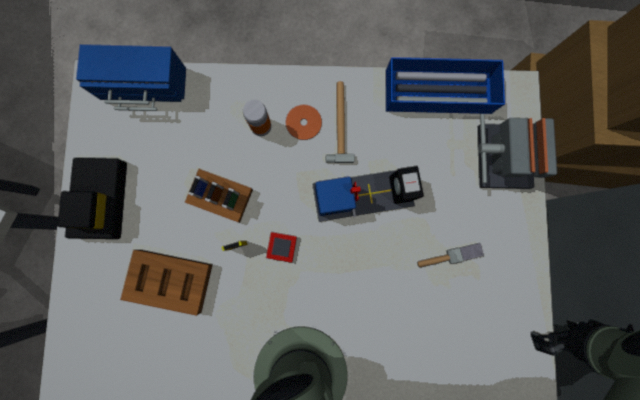

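```bash
cat > h.py <<'E'
import numpy as np,cv2
from scipy.spatial.transform import Rotation as R
from station import ctrl,get_image,camera_model,search_frame
def proj(cam,P):
    m=camera_model(cam); r=R.from_euler('xyz',m['attitude']).as_matrix()
    p=(np.atleast_2d(P)-m['eye'])@r; x,y,z=p[:,0],-p[:,1],-p[:,2]
    return np.c_[m['fx']*x/z+m['cx'],m['fy']*y/z+m['cy']]
def ray(cam,uv,z):
    m=camera_model(cam); r=R.from_euler('xyz',m['attitude']).as_matrix()
    d=r@np.array([(uv[0]-m['cx'])/m['fx'],-(uv[1]-m['cy'])/m['fy'],-1])
    t=(z-m['eye'][2])/d[2]; return m['eye']+t*d
def T(pose,P): # pose x,y,yaw
    c,s=np.cos(pose[2]),np.sin(pose[2]); P=np.atleast_2d(P).astype(float)
    return np.c_[pose[0]+c*P[:,0]-s*P[:,1],pose[1]+s*P[:,0]+c*P[:,1],P[:,2]]
def box(x0,x1,y0,y1,z0,z1):
    c=np.array([[x,y,z] for x in(x0,x1) for y in(y0,y1) for z in(z0,z1)])
    e=[(0,1),(2,3),(4,5),(6,7),(0,2),(1,3),(4,6),(5,7),(0,4),(1,5),(2,6),(3,7)]
    return c,e
def crop(img,r,k): # r=x0,y0,x1,y1
    return cv2.resize(img[r[1]:r[3],r[0]:r[2]],None,fx=k,fy=k,interpolation=cv2.INTER_CUBIC)
def overlay(cam,img,items,r,k):
    o=crop(img,r,k)
    for pose,b,col in items:
        c,e=b; uv=(proj(cam,T(pose,c))-[r[0],r[1]]+.5)*k
        for i,j in e: cv2.line(o,tuple(int(v) for v in uv[i]),tuple(int(v) for v in uv[j]),col,1,cv2.LINE_AA)
    return o
E
python3 - <<'E'
from h import *
t=cv2.imread('pics/top0.png');s=cv2.imread('pics/side0.png')
cv2.imwrite('pics/a1.png',crop(t,(305,155,435,230),6))
cv2.imwrite('pics/a2.png',crop(t,(175,160,275,260),6))
cv2.imwrite('pics/a3.png',crop(s,(285,145,395,245),6))
cv2.imwrite('pics/a4.png',crop(s,(195,225,315,310),6))
E
```

```text
(no output)
```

View pics/a1.png

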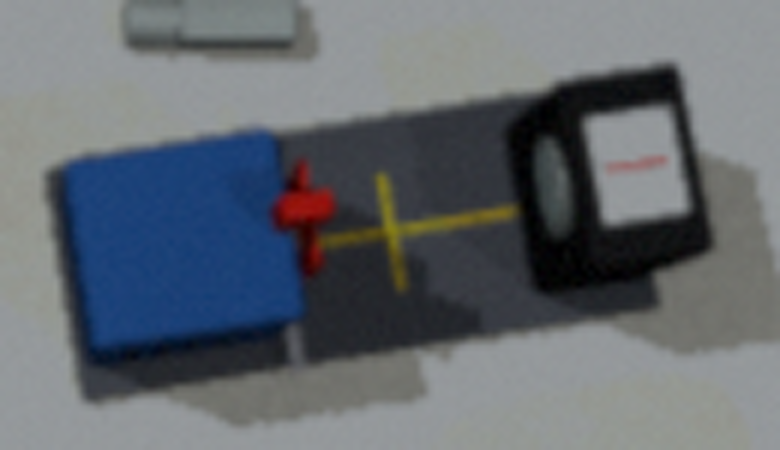

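View pics/a2.png

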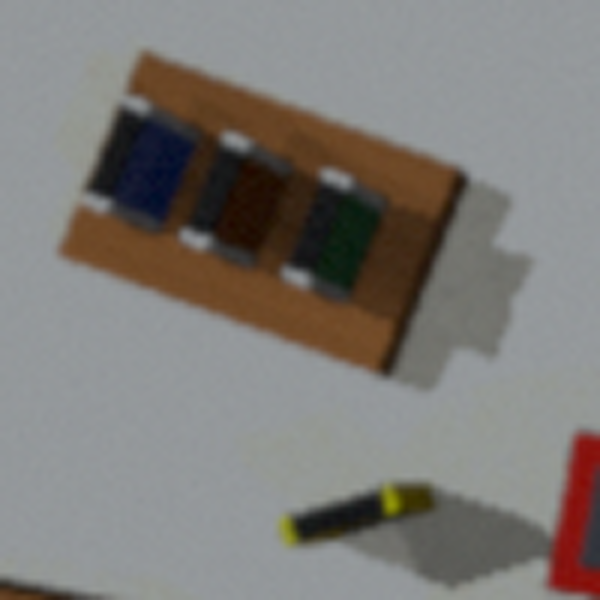

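View pics/a3.png

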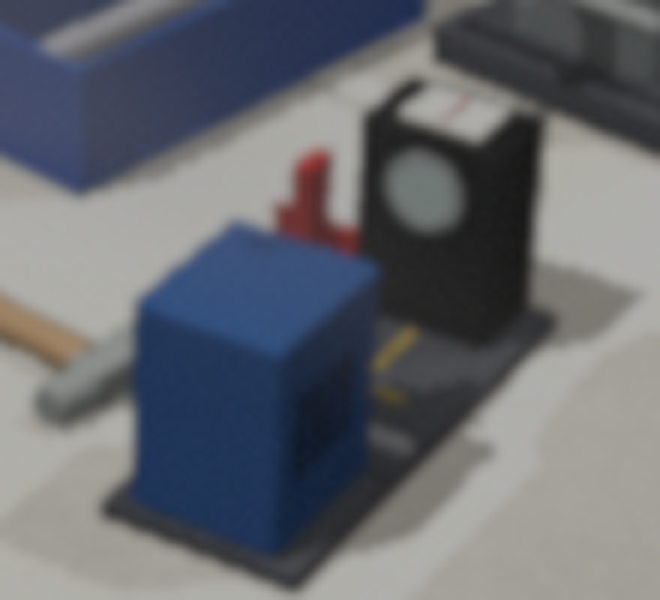

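View pics/a4.png

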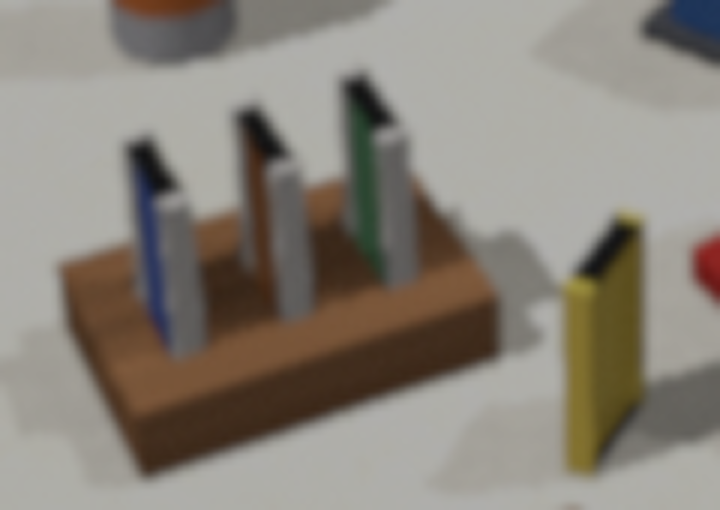

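```bash
cat > fit.py <<'E'
from h import *
from scipy.optimize import least_squares
def fit(obs,x0,cam_r):
    def f(p):
        o=[]
        for cam,r,uv,P in obs:
            r0=cam_r[r]; px=np.array(uv)/6+r0[:2]-.5
            d=(proj(cam,T(p,P))[0]-px); o+=list(d)
        return o
    s=least_squares(f,x0,loss='soft_l1'); return s.x,np.round(np.array(s.fun).reshape(-1,2),1)
CR={'a1':np.array((305,155)),'a2':np.array((175,160)),'a3':np.array((285,145)),'a4':np.array((195,225))}
t='top';s='side'
tob=[(t,'a1',(272,130),(.045,.065,.14)),(t,'a1',(302,318),(-.045,.065,.14)),(t,'a1',(85,400),(-.06,.15,.012)),(t,'a1',(658,302),(-.06,-.15,.012)),(t,'a1',(392,232),(0,0,.012)),
 (s,'a3',(380,268),(-.045,.065,.14)),(s,'a3',(295,585),(-.06,.15,.006)),(s,'a3',(105,508),(.06,.15,.012)),(s,'a3',(552,318),(-.06,-.15,.012))]
TE,r=fit(tob,[.5,-.12,0.],CR); print('tester',TE,r.tolist())
rob=[(t,'a2',(143,52),(.055,.085,.04)),(t,'a2',(465,178),(.055,-.085,.04)),(t,'a2',(390,365),(-.055,-.085,.04)),(t,'a2',(60,250),(-.055,.085,.04)),
 (s,'a4',(65,268),(.055,.085,.04)),(s,'a4',(148,418),(-.055,.085,.04)),(s,'a4',(497,298),(-.055,-.085,.04))]
RA,r=fit(rob,[.5,.24,-.3],CR); print('rack',RA,r.tolist())
gob=[(t,'a2',(337,180),(.0245,0,.123)),(t,'a2',(297,278),(-.0245,0,.123)),(s,'a4',(388,132),(-.0245,0,.123))]
GR,r=fit(gob,[.5,.2,-.3],CR); print('green',GR,r.tolist(),'in rack',(R.from_euler('z',-RA[2]).apply([*(GR-RA)[:2],0])))
np.savez('poses.npz',TE=TE,RA=RA,GR=GR)
def items(op):
    return [(TE,box(-.045,.045,.065,.145,.012,.14),(255,255,0)),(TE,box(-.06,.06,-.15,.15,0,.012),(255,255,255)),(TE,box(-.045,.045,-.145,-.065,.012,.14),(255,255,0)),
 (TE,box(op-.006,op+.006,.0455,.0695,.147,.187),(0,255,0)),(TE,box(op-.025,op+.025,.056,.059,.08,.13),(0,255,255)),
 (RA,box(-.055,.055,-.085,.085,0,.04),(255,255,255)),(GR,box(-.0275,.0275,-.007,.007,.015,.123),(0,255,255))]
if __name__=='__main__':
    for c,i,rr in((t,'b1',(305,155,435,230)),(t,'b2',(175,160,275,260)),(s,'b3',(285,145,395,245)),(s,'b4',(195,225,315,310))):
        cv2.imwrite(f'pics/{i}.png',overlay(c,cv2.imread(f'pics/{c}0.png'),items(0.005),rr,6))
E
python3 fit.py
```

```text
tester [ 0.53430418 -0.18881878  0.18570175] [[-4.0, -0.3], [-3.2, 0.6], [2.0, -0.1], [3.1, -0.0], [-4.3, 0.4], [-1.5, 0.3], [1.0, -1.5], [-0.2, -3.2], [1.7, -2.8]]
rack [ 0.51619787  0.25467423 -0.32598123] [[0.2, 0.6], [-0.5, -1.3], [-1.3, 2.3], [0.1, 2.0], [-0.7, -1.7], [-1.0, -1.2], [1.5, -1.8]]
green [ 0.50157786  0.2100541  -0.37027846] [[-0.0, 0.0], [-0.6, -0.0], [0.3, -0.6]] in rack [ 0.000439   -0.04695218  0.        ]
```

```bash
python3 -c "
import cv2,numpy as np
a=[cv2.imread(f'pics/b{i}.png') for i in(1,2,3,4)]
def p(i):return cv2.resize(cv2.copyMakeBorder(i,0,max(0,600-i.shape[0]),0,max(0,790-i.shape[1]),0)[:600,:790],None,fx=1,fy=1)
for k,i in enumerate(a): cv2.imwrite(f'pics/c{k}.png',p(i))
"
```

```text
(no output)
```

View pics/b1.png

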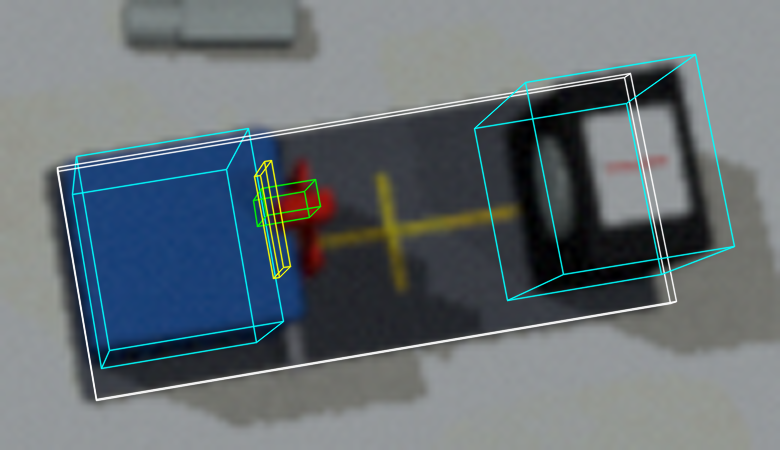

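View pics/b2.png

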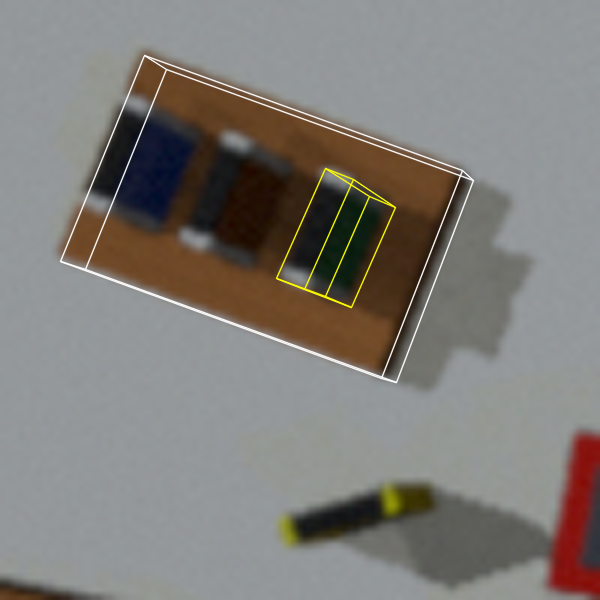

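View pics/b3.png

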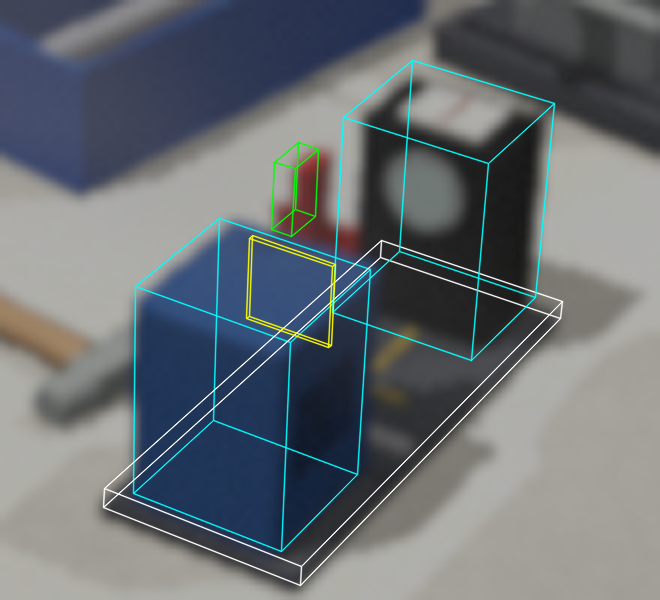

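View pics/b4.png

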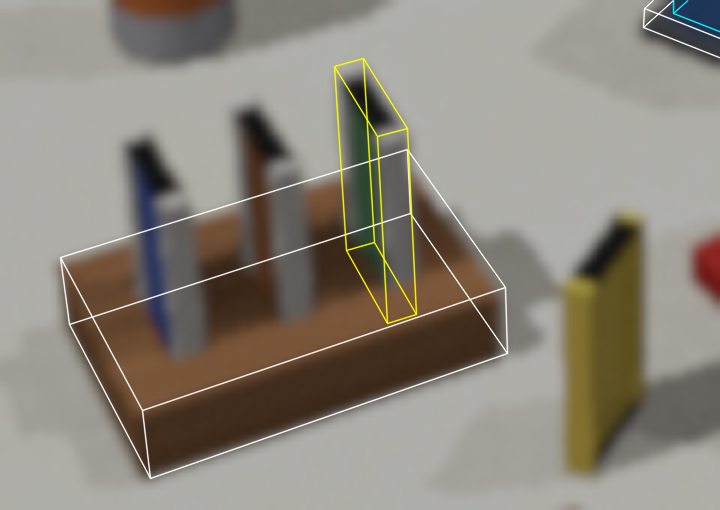

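```bash
cat > fit2.py <<'E'
from fit import *
# joint: tester(3), ylamp_end,ymeter_end, rack(3), green(3), pixel offsets top(2), side(2)
PE=[(t,'a1',(85,400),(-.06,1,.012)),(t,'a1',(658,302),(-.06,-1,.012)),(s,'a3',(297,572),(-.06,1,.012)),(s,'a3',(105,500),(.06,1,.012)),(s,'a3',(552,318),(-.06,-1,.012))]
TO=[(t,'a1',(272,130),(.045,.065,.14)),(t,'a1',(302,318),(-.045,.065,.14)),(t,'a1',(392,232),(0,0,.012)),(s,'a3',(380,268),(-.045,.065,.14)),
 (s,'a3',(362,115),(.045,-.065,.14)),(s,'a3',(490,150),(-.045,-.065,.14)),(s,'a3',(482,340),(-.045,-.065,.012)),(t,'a1',(510,128),(.045,-.065,.075))]
TO=TO[:-1]
CAL=4
def f(p,full=False):
    o=[]
    off={'top':p[11:13],'side':p[13:15]}
    def a(pose,obs):
        for cam,r,uv,P in obs:
            P=list(P)
            if P[1]==1:P[1]=p[3]
            if P[1]==-1:P[1]=p[4]
            o.extend(proj(cam,T(pose,P))[0]+off[cam]-(np.array(uv)/6+CR[r]-.5))
    a(p[:3],TO+PE);a(p[5:8],rob);a(p[8:11],gob)
    if full:return np.array(o).reshape(-1,2)
    return np.r_[o,.5*p[11:15]]
x=least_squares(f,[.53,-.19,.18,.17,-.13,.51,.25,-.32,.5,.21,-.35,0,0,0,0],loss='soft_l1',x_scale=[.01]*11+[1]*4).x
print(np.round(x,4));print(np.round(f(x,True),1).tolist())
np.savez('poses2.npz',x=x)
E
python3 fit2.py
python3 - <<'E'
from fit2 import *
TE,RA,GR=x[:3],x[5:8],x[8:11]
import fit
for c,i,rr,o in((t,'d1',(305,155,435,230),x[11:13]),(s,'d3',(285,145,395,245),x[13:15])):
    it=[(TE,box(-.045,.045,.065,.155,.012,.14),(255,255,0)),(TE,box(-.06,.06,x[4],x[3],0,.012),(255,255,255)),(TE,box(-.045,.045,-.12,-.065,.012,.14),(255,255,0)),
 (TE,box(.005-.006,.005+.006,.0455,.0695,.147,.187),(0,255,0)),(TE,box(.005-.025,.005+.025,.056,.059,.08,.13),(0,255,255))]
    im=cv2.warpAffine(cv2.imread(f'pics/{c}0.png'),np.float32([[1,0,-o[0]],[0,1,-o[1]]]),(640,400))
    cv2.imwrite(f'pics/{i}.png',overlay(c,im,it,rr,6))
E
```

```text
tester [ 0.53430418 -0.18881878  0.18570175] [[-4.0, -0.3], [-3.2, 0.6], [2.0, -0.1], [3.1, -0.0], [-4.3, 0.4], [-1.5, 0.3], [1.0, -1.5], [-0.2, -3.2], [1.7, -2.8]]
rack [ 0.51619787  0.25467423 -0.32598123] [[0.2, 0.6], [-0.5, -1.3], [-1.3, 2.3], [0.1, 2.0], [-0.7, -1.7], [-1.0, -1.2], [1.5, -1.8]]
green [ 0.50157786  0.2100541  -0.37027846] [[-0.0, 0.0], [-0.6, -0.0], [0.3, -0.6]] in rack [ 0.000439   -0.04695218  0.        ]
tester [ 0.53430418 -0.18881878  0.18570175] [[-4.0, -0.3], [-3.2, 0.6], [2.0, -0.1], [3.1, -0.0], [-4.3, 0.4], [-1.5, 0.3], [1.0, -1.5], [-0.2, -3.2], [1.7, -2.8]]
rack [ 0.51619787  0.25467423 -0.32598123] [[0.2, 0.6], [-0.5, -1.3], [-1.3, 2.3], [0.1, 2.0], [-0.7, -1.7], [-1.0, -1.2], [1.5, -1.8]]
green [ 0.50157786  0.2100541  -0.37027846] [[-0.0, 0.0], [-0.6, -0.0], [0.3, -0.6]] in rack [ 0.000439   -0.04695218  0.        ]Traceback (most recent call last):
  File "fit2.py", line 20, in <module>
    x=least_squares(f,[.53,-.19,.18,.17,-.13,.51,.25,-.32,.5,.21,-.35,0,0,0,0],loss='soft_l1',x_scale=[.01]*11+[1]*4).x
      ~~~~~~~~~~~~~^^^^^^^^^^^^^^^^^^^^^^^^
[... 1988 characters left out ...]
nt call last):
  File "fit2.py", line 20, in <module>
    x=least_squares(f,[.53,-.19,.18,.17,-.13,.51,.25,-.32,.5,.21,-.35,0,0,0,0],loss='soft_l1',x_scale=[.01]*11+[1]*4).x
      ~~~~~~~~~~~~~^^^^^^^^^^^^^^^^^^^^^^^^^^^^^^^^^^^^^^^^^^^^^^^^^^^^^^^^^^^^^^^^^^^^^^^^^^^^^^^^^^^^^^^^^^^^^^^^^^
  File "fit2.py", line 17, in f
    a(p[:3],TO+PE);a(p[5:8],rob);a(p[8:11],gob)
                   ~^^^^^^^^^^^^
  File "fit2.py", line 16, in a
    o.extend(proj(cam,T(pose,P))[0]+off[cam]-(np.array(uv)/6+CR[r]-.5))
             ~~~~^^^^^^^^^^^^^^^
  File "h.py", line 5, in proj
    m=camera_model(cam); r=R.from_euler('xyz',m['attitude']).as_matrix()
ValueError: time passes only in moves, steps and waits
```

Too many camera_model calls; cache the model (the cameras are fixed).

```bash
python3 - <<'E'
s=open('h.py').read()
s=s.replace("from station import ctrl,get_image,camera_model,search_frame","""from station import ctrl,get_image,search_frame
CM={'side':{'fx':495.57415230282487,'cx':317.2912865745372,'cy':196.85399026790108,'eye':np.array([-0.30833182,0.87746273,0.93757964]),'attitude':[0.99618326,-0.02148471,-2.39801981]},
'top':{'fx':391.32500957796105,'cx':315.83315473072514,'cy':188.83600659221426,'eye':np.array([0.38879921,-0.02372137,1.20167801]),'attitude':[0.13102942,-0.01282776,-1.55172998]}}
for m in CM.values(): m['fy']=m['fx']
def camera_model(c): return CM[c]""")
open('h.py','w').write(s)
E
python3 fit2.py
cat > show.py <<'E'
from fit2 import *
TE,RA,GR=x[:3],x[5:8],x[8:11]
for c,i,rr,o in((t,'d1',(305,155,435,230),x[11:13]),(s,'d3',(285,145,395,245),x[13:15]),(t,'d2',(175,160,275,260),x[11:13]),(s,'d4',(195,225,315,310),x[13:15])):
    it=[(TE,box(-.045,.045,.065,.155,.012,.14),(255,255,0)),(TE,box(-.06,.06,x[4],x[3],0,.012),(255,255,255)),(TE,box(-.045,.045,-.12,-.065,.012,.14),(255,255,0)),
 (TE,box(.005-.006,.005+.006,.0455,.0695,.147,.187),(0,255,0)),(TE,box(.005-.025,.005+.025,.056,.059,.08,.13),(0,255,255)),
 (RA,box(-.055,.055,-.085,.085,0,.04),(255,255,255)),(GR,box(-.0275,.0275,-.007,.007,.04,.123),(0,255,255))]
    im=cv2.warpAffine(cv2.imread(f'pics/{c}0.png'),np.float32([[1,0,-o[0]],[0,1,-o[1]]]),(640,400))
    cv2.imwrite(f'pics/{i}.png',overlay(c,im,it,rr,6))
E
python3 show.py >/dev/null
```

```text
tester [ 0.53430418 -0.18881877  0.18570175] [[-4.0, -0.3], [-3.2, 0.6], [2.0, -0.1], [3.1, -0.0], [-4.3, 0.4], [-1.5, 0.3], [1.0, -1.5], [-0.2, -3.2], [1.7, -2.8]]
rack [ 0.51619787  0.25467423 -0.32598124] [[0.2, 0.6], [-0.5, -1.3], [-1.3, 2.3], [0.1, 2.0], [-0.7, -1.7], [-1.0, -1.2], [1.5, -1.8]]
green [ 0.50157786  0.21005411 -0.37027852] [[-0.0, 0.0], [-0.6, -0.0], [0.3, -0.6]] in rack [ 0.000439   -0.04695218  0.        ]
[ 0.5345 -0.1983  0.189   0.1658 -0.1278  0.5151  0.2557 -0.3256  0.5001
  0.211  -0.3598  0.5587 -0.7196 -0.0639  0.4819]
[[-0.0, -0.9], [0.9, -0.1], [-0.6, -0.3], [0.4, -0.4], [-1.5, -0.1], [1.4, 1.6], [-0.2, 2.8], [0.6, 0.2], [-0.3, 0.3], [0.2, 0.8], [-0.8, -0.1], [0.3, -0.6], [0.4, 0.3], [-0.3, -1.7], [-1.1, 1.9], [0.3, 1.6], [-0.8, -0.8], [-1.1, -0.3], [1.4, -0.9], [0.1, -0.2], [-0.3, -0.2], [0.5, 0.3]]
```

View pics/d1.png

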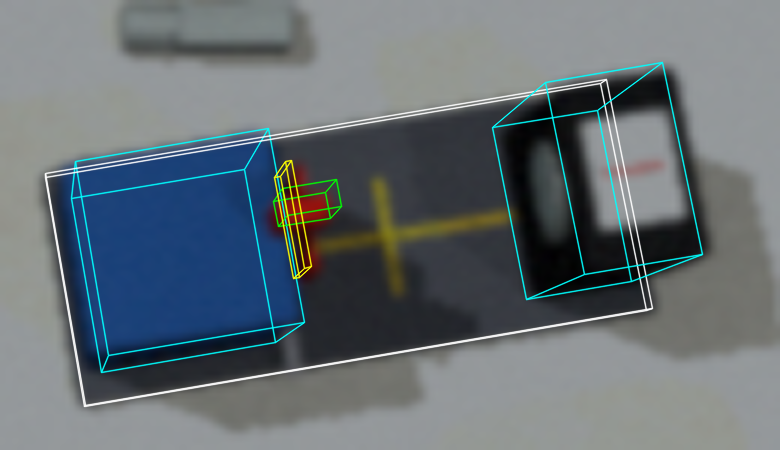

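View pics/d3.png

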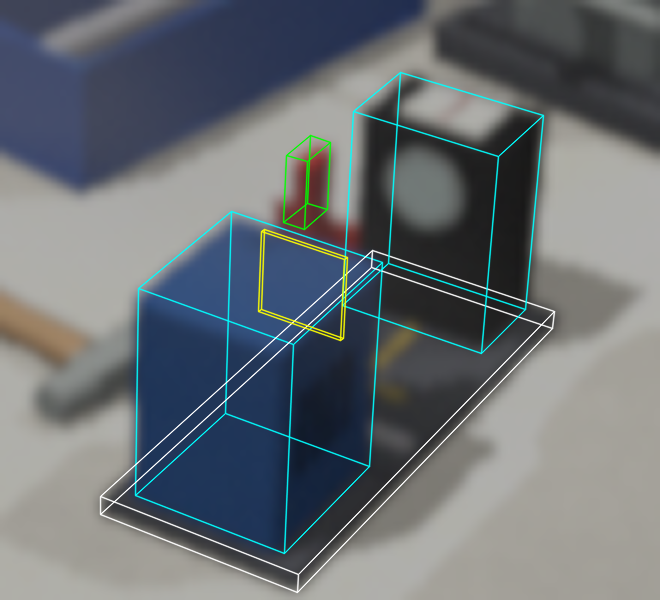

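View pics/d2.png

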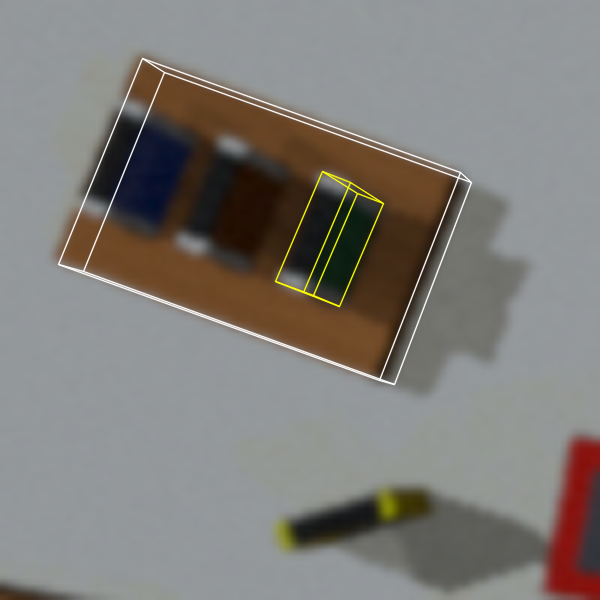

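View pics/d4.png

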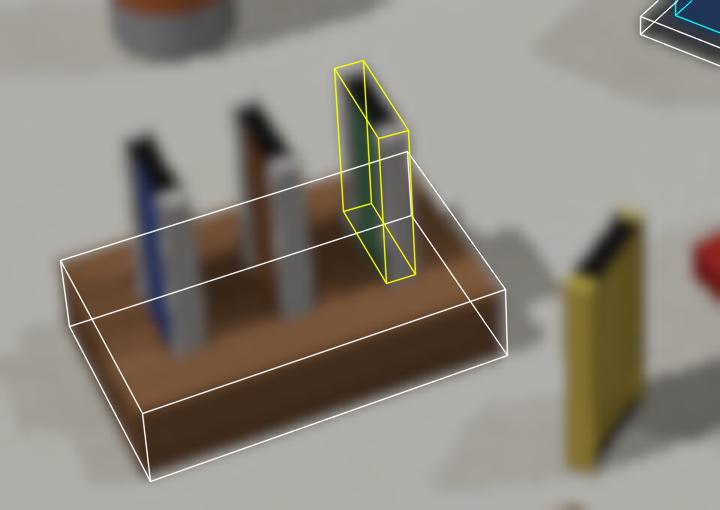

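```bash
python3 - <<'E'
from h import *
for cam,uv,r,z in(('top',(316,206),(305,155),.187),('side',(314,157),(285,145),.187),('top',(337,180),(175,160),.123),('top',(297,278),(175,160),.123),('side',(388,134),(195,225),.123),('side',(355,78),(195,225),.123),('top',(392,232),(305,155),.012),('top',(105,190),(0,0),0)):
    print(cam,uv,ray(cam,np.array(uv)/6+r-.5,z).round(4))
E
```

```text
top (316, 206) [ 0.525  -0.1424  0.187 ]
side (314, 157) [ 0.5214 -0.1364  0.187 ]
top (337, 180) [0.5244 0.2012 0.123 ]
top (297, 278) [0.4787 0.2173 0.123 ]
side (388, 134) [0.4765 0.2221 0.123 ]
side (355, 78) [0.5167 0.2058 0.123 ]
top (392, 232) [ 0.5359 -0.2019  0.012 ]
top (105, 190) [1.0421 0.941  0.    ]
```

Call:
drive_tool --motion '[[[1,4,4,2,0.14],[1,7,8,3,0.28],[1,10,12,3,0.42],[1,14,16,3,0.56],[1,18,20,3,0.7]]]'

```text
clock: 1.0
tool_pos: [0.3542, -0.4107, 0.2617]
tcp_rot: [3.141, 0.001, 1.014]
wrist_force: [0.8, -0.9, -0.3]
width: 0.0856
```

Call:
drive_tool --motion '[[[1,2.5,4,0,0.15],[1,5,8,0,0.3],[1,8,12,0,0.45],[1,10.5,16,0,0.6],[1,13,20,0,0.745]]]'

```text
clock: 1.5
tool_pos: [0.485, -0.209, 0.262]
tcp_rot: [3.14, 0.001, 1.765]
wrist_force: [1.4, -1.0, 0.1]
width: 0.0853
```

Call:
drive_tool --motion '[[[1,2,3,0,0],[1,4,6.5,0,0],[1,4,6.5,0,0],[1,4,6.5,0,0]]]'

```text
clock: 1.9
tool_pos: [0.5252, -0.1433, 0.262]
tcp_rot: [3.141, 0.001, 1.767]
wrist_force: [-1.2, -0.7, -0.1]
width: 0.0855
```

```bash
python3 - <<'E'
from h import *
a=get_image('side');b=get_image('top')
cv2.imwrite('pics/s1.png',crop(a,(260,60,420,260),3));cv2.imwrite('pics/t1.png',crop(b,(285,110,445,240),4))
s=ctrl.get_state();print(s['tool_pos'],s['tcp_rot'],s['clock'],s['joints'].round(2))
E
```

```text
[ 0.52463438 -0.14485582  0.2619692 ] [3.14085306e+00 1.36560013e-03 1.76377532e+00] 2.0 [ 0.55  0.4  -0.52  1.76  0.23  1.04  0.14]
```

View pics/s1.png

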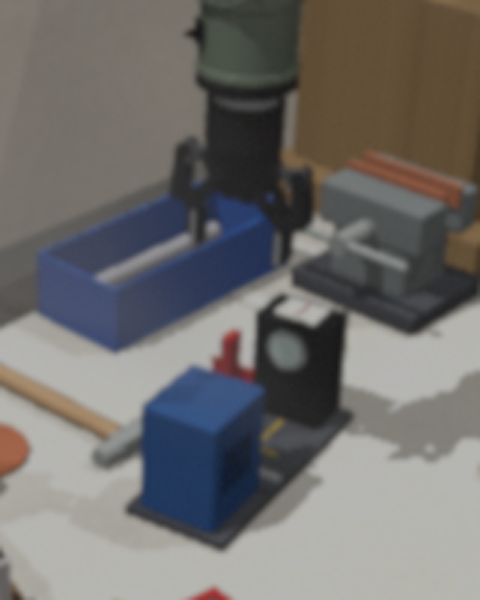

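View pics/t1.png

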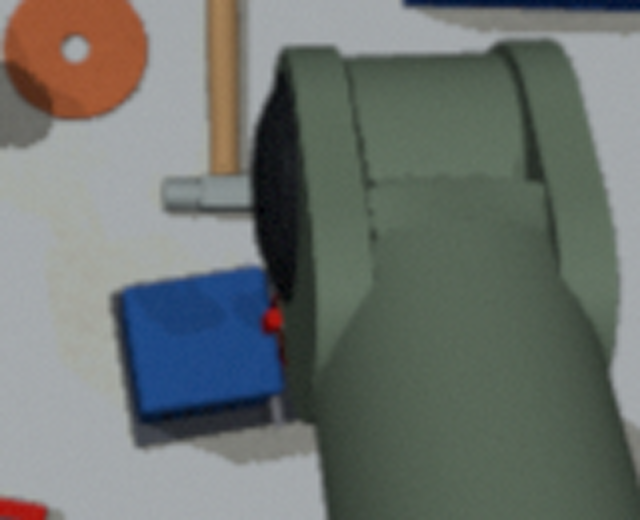

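```bash
python3 - <<'E'
from h import *
p=np.array([.5246,-.1448,.275]);d=np.array([np.cos(.19),np.sin(.19),0])
print(proj('side',[p+d*.0485,p-d*.0485,p]), 'seen', (325.7,139.3),(354.3,147.3))
print(proj('side',[[.5246,-.1448,.187]]),'tab seen',np.array([232,336])/3+[260,60]-.3)
E
```

```text
[[325.09416959 139.34101986]
 [353.6137738  147.69208302]
 [339.1504477  143.45695588]] seen (325.7, 139.3) (354.3, 147.3)
[[337.84093951 169.32258524]] tab seen [337.03333333 171.7       ]
```

Call:
drive_tool --motion '[[[1,-0.1,0.4,-4,0],[1,-0.1,0.4,-7,0],[1,-0.1,0.4,-9.7,0],[1,-0.1,0.4,-9.7,0],[0.2,-0.1,0.4,-9.7,0]]]' --grip_force 20

```text
clock: 2.5
tool_pos: [0.5236, -0.1416, 0.1656]
tcp_rot: [3.141, 0.001, 1.763]
wrist_force: [0.4, 0.0, 1.1]
width: 0.0729
```

Call:
drive_tool --motion '[[[-0.3,0,0,0,0],[-0.5,0,0,0,0],[-0.7,0,0,0,0],[-1,0,0,0,0],[-1,0,0,0,0]]]' --grip_force 20

```text
clock: 3.0
tool_pos: [0.5242, -0.1416, 0.1662]
tcp_rot: [3.14, 0.002, 1.762]
wrist_force: [1.0, 0.0, 6.4]
width: 0.0115
```

Call:
drive_tool --motion '[[[-1,1,0.2,0,0],[-1,2,0.4,0,0],[-1,3,0.6,0,0],[-1,4,0.75,0,0],[-1,4,0.75,0,0]]]'

```text
clock: 3.5
tool_pos: [0.5659, -0.1339, 0.1663]
tcp_rot: [3.138, 0.002, 1.763]
wrist_force: [1.6, -3.4, 4.8]
width: 0.0117
```

Call:
drive_tool --motion '[[[-1,0.3,0.05,0,0],[-1,0.6,0.1,0,0],[-1,0.9,0.15,0,0],[-1,1.2,0.2,0,0],[-1,1.2,0.2,0,0]]]'

```text
clock: 4.0
tool_pos: [0.5783, -0.1317, 0.1663]
tcp_rot: [3.138, 0.002, 1.763]
wrist_force: [1.6, -2.3, 2.6]
width: 0.0116
```

Call:
drive_tool --motion '[[[-1,0.15,0.03,0,0],[-1,0.3,0.05,0,0],[-1,0.3,0.05,0,0]]]'

```text
clock: 4.3
tool_pos: [0.5789, -0.1317, 0.1662]
tcp_rot: [-3.14, 0.002, 1.763]
wrist_force: [-18.9, -2.2, 19.0]
width: 0.0113
```

Call:
drive_tool --motion '[[[-0.7,0,0,0,0],[-0.4,0,0,0,0],[0,0,0,0,0],[0.5,0,0,0,0],[1,0,0,0,0]]]'

```text
clock: 4.8
tool_pos: [0.579, -0.1316, 0.1661]
tcp_rot: [-3.14, 0.002, 1.763]
wrist_force: [-0.0, -0.6, -0.2]
width: 0.0683
```

Call:
drive_tool --motion '[[[1,0,0,0,0],[1,0,0,3,0],[1,0,0,7,0],[1,0,0,10,0],[1,0,4,11,0]]]'

```text
clock: 5.3
tool_pos: [0.5799, -0.0959, 0.2789]
tcp_rot: [3.14, 0.005, 1.756]
wrist_force: [1.4, -0.2, 0.1]
width: 0.0856
```

Call:
drive_tool --motion '[[[1,-1,5,0,-0.12],[1,-2,10,0,-0.24],[1,-3.5,14.5,0,-0.36],[1,-5,19,0,-0.45],[1,-6.5,23.5,0,-0.52]]]'

```text
clock: 5.8
tool_pos: [0.514, 0.1408, 0.279]
tcp_rot: [3.14, 0.005, 1.232]
wrist_force: [0.3, 0.3, 0.1]
width: 0.0854
```

Call:
drive_tool --motion '[[[1,-0.8,3.5,0,0],[1,-1.4,7.1,0,0],[1,-1.4,7.1,0,0],[1,-1.4,7.1,0,0]]]'

```text
clock: 6.2
tool_pos: [0.4998, 0.2122, 0.279]
tcp_rot: [3.14, 0.005, 1.234]
wrist_force: [0.1, -0.9, -0.7]
width: 0.0853
```

```bash
python3 - <<'E'
from h import *
a=get_image('side');b=get_image('top')
cv2.imwrite('pics/s2.png',crop(a,(190,120,390,300),4)[:600]);cv2.imwrite('pics/t2.png',crop(b,(150,130,440,280),2))
cv2.imwrite('pics/s2b.png',a);cv2.imwrite('pics/t2b.png',b)
s=ctrl.get_state();print(s['tool_pos'],s['tcp_rot'],s['clock'],s['joints'].round(2))
E
```

```text
[0.50033149 0.21070252 0.27898114] [3.13936684 0.00522096 1.23075237] 6.3 [-0.12  0.38 -0.51  1.74  0.21  1.08 -1.05]
```

View pics/s2.png

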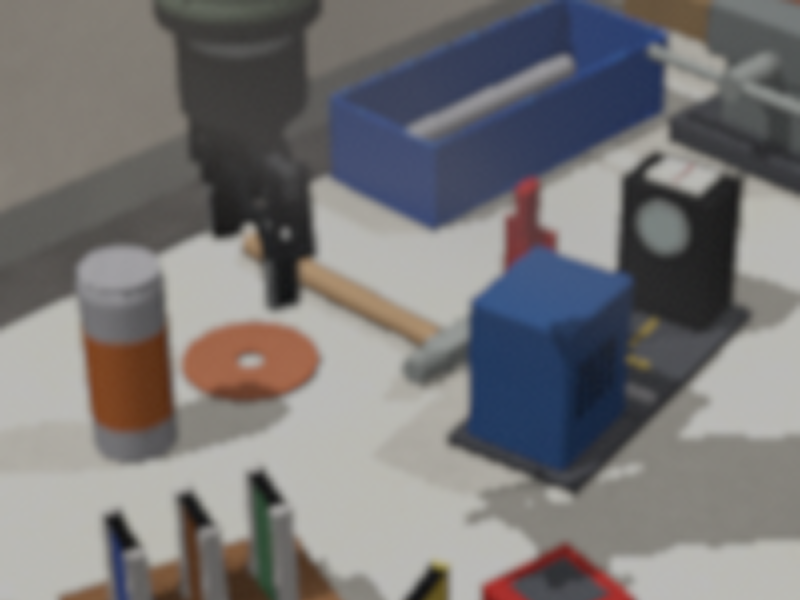

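View pics/t2.png

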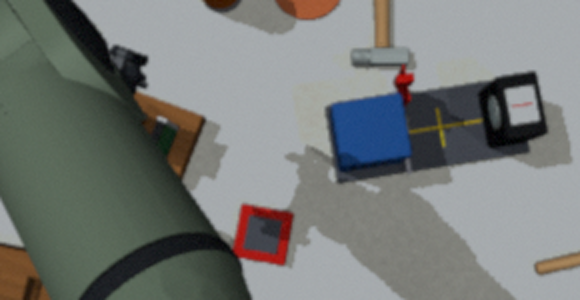

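```bash
python3 - <<'E'
from h import *
p=np.array([.5003,.2107,.292]);a=1.2307-np.pi/2;d=np.array([np.cos(a),np.sin(a),0])
print(proj('side',[p+d*.0485,p-d*.0485]),'seen',(247,178),(260.5,195))
q=p.copy();q[2]=.123
print(proj('side',[q+d*.0245,q-d*.0245]),'strips seen',np.array([[262,478],[280,510]])/4+[190,120]-.4)
E
```

```text
[[246.13273057 177.61550724]
 [260.83007125 196.28438593]] seen (247, 178) (260.5, 195)
[[252.93058069 235.88664295]
 [259.91637689 246.14372293]] strips seen [[255.1 239.1]
 [259.6 247.1]]
```

Call:
drive_tool --motion '[[[1,0,0,-4,0],[1,0,0,-8,0],[1,0,0,-12,0],[1,0,0,-14,0],[1,0,0,-14,0]]]'

```text
clock: 6.8
tool_pos: [0.4994, 0.2088, 0.1366]
tcp_rot: [-3.141, 0.008, 1.229]
wrist_force: [-0.3, 0.0, 0.8]
width: 0.0852
```

```bash
python3 - <<'E'
from h import *
a=get_image('side');b=get_image('top')
cv2.imwrite('pics/s3.png',crop(a,(200,180,320,300),5))
cv2.imwrite('pics/t3.png',crop(b,(170,150,280,250),5))
E
```

```text
(no output)
```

View pics/s3.png

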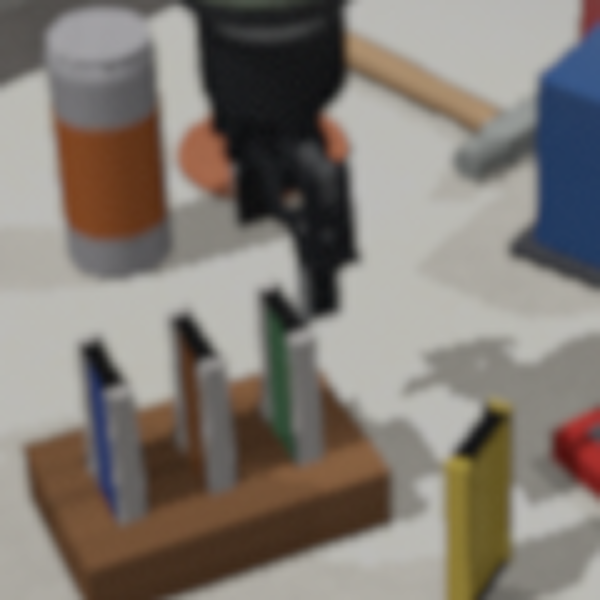

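View pics/t3.png

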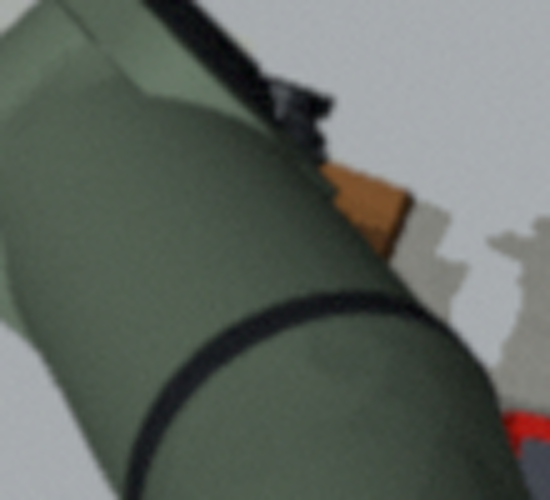

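```bash
python3 - <<'E'
from h import *
o=np.array([200,180])
for n,uv,z in(('tip',(320,311),.1495),('near',(300,336),.123),('far',(270,294),.123)):
    print(n,ray('side',np.array(uv)/5+o-.4,z).round(4))
a=1.23-np.pi/2;d=np.array([np.cos(a),np.sin(a),0]);p=np.array([.4994,.2088,.1495])
print(p-d*.0485, proj('side',[p-d*.0485]), np.array([320,311])/5+o-.4, a)
E
```

```text
tip [0.4581 0.2219 0.1495]
near [0.4758 0.2213 0.123 ]
far [0.5138 0.2085 0.123 ]
[0.45368929 0.22501053 0.1495    ] [[263.87321182 243.09390423]] [263.6 241.8] -0.3407963267948966
```

Call:
drive_tool --motion '[[[1,0,0.25,0,0],[1,0,0.25,-2,0],[1,0,0.25,-4,0],[1,0,0.25,-5.2,0],[1,0,0.25,-5.2,0]]]'

```text
clock: 7.4
tool_pos: [0.5007, 0.2125, 0.0873]
tcp_rot: [3.14, 0.006, 1.23]
wrist_force: [0.1, -0.0, 0.4]
width: 0.0857
```

Call:
drive_tool --motion '[[[0.7,0,0,0,0],[0.5,0,0,0,0],[0.3,0,0,0,0],[0.1,0,0,0,0],[0,0,0,0,0]]]' --grip_force 30

```text
clock: 7.9
tool_pos: [0.5011, 0.2127, 0.0882]
tcp_rot: [3.139, 0.005, 1.229]
wrist_force: [-0.2, -0.7, 9.2]
width: 0.0543
```

Call:
drive_tool --motion '[[[-0.5,0,0,0,0],[-0.5,0,0,0,0],[-0.5,0,0,0,0]]]' --grip_force 35

```text
clock: 8.2
tool_pos: [0.5012, 0.2127, 0.0883]
tcp_rot: [3.139, 0.005, 1.229]
wrist_force: [1.0, -0.6, 1.5]
width: 0.0546
```

Call:
drive_tool --motion '[[[-0.5,0,0,1,0],[-0.5,0,0,2,0],[-0.5,0,0,3,0],[-0.5,0,0,4.5,0],[-0.5,0,0,6,0]]]'

```text
clock: 8.7
tool_pos: [0.5012, 0.2127, 0.1496]
tcp_rot: [3.138, 0.005, 1.229]
wrist_force: [-0.1, -0.9, -1.1]
width: 0.0543
```

Call:
drive_tool --motion '[[[-0.5,0,0,2,0],[-0.5,0,0,5,0],[-0.5,0,0,9,0],[-0.5,0,0,12,0],[-0.5,0,0,13.5,0]]]'

```text
clock: 9.2
tool_pos: [0.5016, 0.2131, 0.2883]
tcp_rot: [3.136, 0.002, 1.23]
wrist_force: [0.3, -0.7, -1.9]
width: 0.0547
```

Call:
drive_tool --motion '[[[-0.5,0.3,-3.5,0,0.08],[-0.5,0.6,-8,0,0.17],[-0.5,0.9,-12,0,0.26],[-0.5,1.2,-16,0,0.34],[-0.5,1.5,-20,0,0.43]]]'

```text
clock: 9.7
tool_pos: [0.5164, 0.0116, 0.2893]
tcp_rot: [3.135, 0.002, 1.663]
wrist_force: [0.8, 0.7, -0.4]
width: 0.0546
```

Call:
drive_tool --motion '[[[-0.5,0.4,-4.5,0,0.03],[-0.5,0.8,-9,0,0.06],[-0.5,1.2,-13.5,0,0.097],[-0.5,1.6,-18,0,0.097],[-0.5,1.8,-21,0,0.097]]]'

```text
clock: 10.2
tool_pos: [0.5338, -0.2018, 0.2901]
tcp_rot: [3.134, 0.003, 1.758]
wrist_force: [-0.5, 0.5, -1.1]
width: 0.0546
```

Call:
drive_tool --motion '[[[-0.5,0,0,0,0],[-0.5,0,0,0,0]]]'

```text
clock: 10.4
tool_pos: [0.5336, -0.2022, 0.2907]
tcp_rot: [3.134, 0.003, 1.756]
wrist_force: [0.4, 0.3, -1.0]
width: 0.0543
```

```bash
python3 - <<'E'
from h import *
a=get_image('side');b=get_image('top')
cv2.imwrite('pics/s4.png',crop(a,(270,60,420,250),3));cv2.imwrite('pics/s4b.png',a)
cv2.imwrite('pics/t4.png',crop(b,(170,110,440,260),2));cv2.imwrite('pics/t4b.png',b)
s=ctrl.get_state();print(s['tool_pos'],s['tcp_rot'],s['clock'],s['joints'].round(2))
E
```

```text
[ 0.53391983 -0.20053016  0.2906756 ] [3.13379717e+00 2.96348174e-03 1.75912705e+00] 10.5 [ 0.6   0.4  -0.47  1.66  0.2   1.11  0.26]
```

View pics/s4.png

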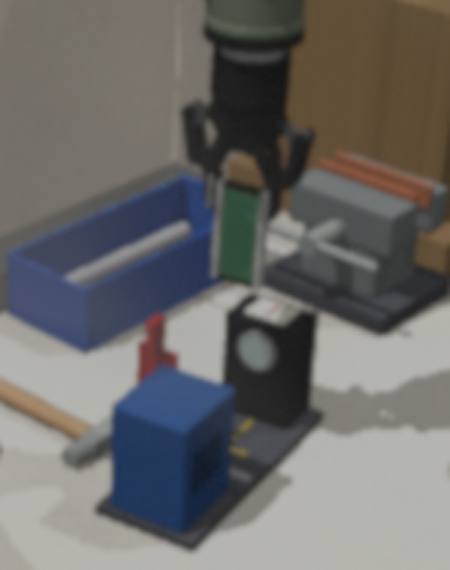

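View pics/t4.png

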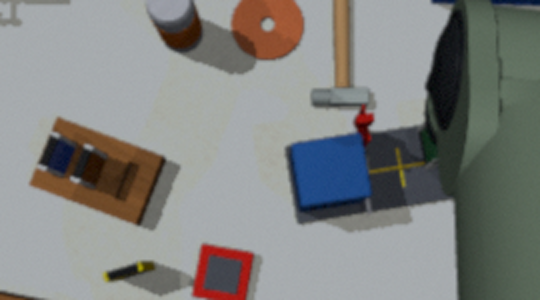

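```bash
cat > ov.py <<'E'
from h import *
import sys
def run(imf,cam,TE,C,zb,rr,k,out):
    it=[(TE,box(-.045,.045,.065,.155,.012,.14),(255,255,0)),(TE,box(-.06,.06,-.13,.167,0,.012),(255,255,255)),(TE,box(-.045,.045,-.12,-.065,.012,.14),(255,255,0)),
     (TE,box(.055-.006,.055+.006,.0455,.0695,.147,.187),(0,255,0)),(TE,box(0,0,-.065,.065,.012,.012),(0,0,255)),
     (C,box(-.0275,.0275,-.007,.007,zb,zb+.108),(0,255,255))]
    cv2.imwrite(out,overlay(cam,cv2.imread(imf),it,rr,k))
E
python3 - <<'E'
from ov import *
TE=[.5345,-.1983,.187]
run('pics/s4b.png','side',TE,[.5339,-.2013,.187],.2174,(300,110,400,250),4.25,'pics/e1.png')
cv2.imwrite('pics/e0.png',crop(cv2.imread('pics/s4b.png'),(300,110,400,250),4.25))
cv2.imwrite('pics/e.png',np.hstack([cv2.imread('pics/e0.png')[:,:395],cv2.imread('pics/e1.png')[:,:395]]))
E
```

```text
(no output)
```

View pics/e.png

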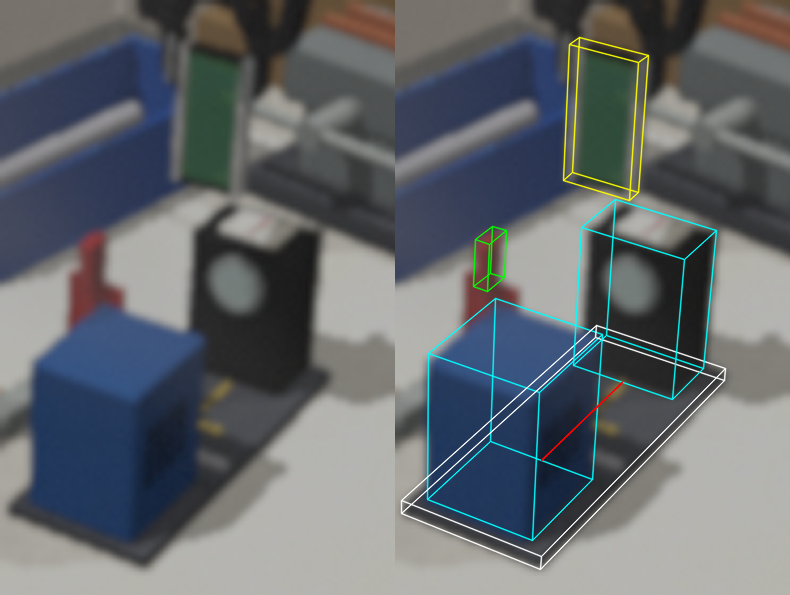

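Call:
drive_tool --motion '[[[-0.5,0.1,0,-3,0],[-0.5,0.1,0,-6,0],[-0.5,0.1,0,-9,0],[-0.5,0.1,0,-12,0],[-0.5,0.1,0,-14,0]]]'

```text
clock: 11.0
tool_pos: [0.5345, -0.1987, 0.1492]
tcp_rot: [3.135, 0.002, 1.761]
wrist_force: [0.1, -0.1, -1.7]
width: 0.0544
```

Call:
drive_tool --motion '[[[-0.5,0,0,-1,0],[-0.5,0,0,-2,0],[-0.5,0,0,-2.5,0],[-0.5,0,0,-2.5,0]]]'

```text
clock: 11.4
tool_pos: [0.5347, -0.1986, 0.1243]
tcp_rot: [3.135, 0.002, 1.762]
wrist_force: [1.2, -0.2, -0.7]
width: 0.0547
```

```bash
python3 - <<'E'
from ov import *
a=get_image('side');b=get_image('top')
cv2.imwrite('pics/s5b.png',a);cv2.imwrite('pics/t5b.png',b)
s=ctrl.get_state();print(s['tool_pos'],s['tcp_rot'],s['clock'],s['wrist_force'])
p=s['tool_pos']
TE=[.5345,-.1983,.187]
run('pics/s5b.png','side',TE,[p[0],p[1],s['tcp_rot'][2]-np.pi/2],p[2]-.0733,(300,110,400,250),4.25,'pics/f1.png')
cv2.imwrite('pics/f.png',np.hstack([crop(a,(300,110,400,250),4.25)[:,:395],cv2.imread('pics/f1.png')[:,:395]]))
cv2.imwrite('pics/t5.png',crop(b,(300,130,440,250),5))
E
```

```text
[ 0.53493877 -0.19881308  0.12494404] [3.13384545e+00 2.39508247e-03 1.76127177e+00] 11.5 [ 0.05299186  0.18617441 -1.3647518 ]
```

View pics/f.png

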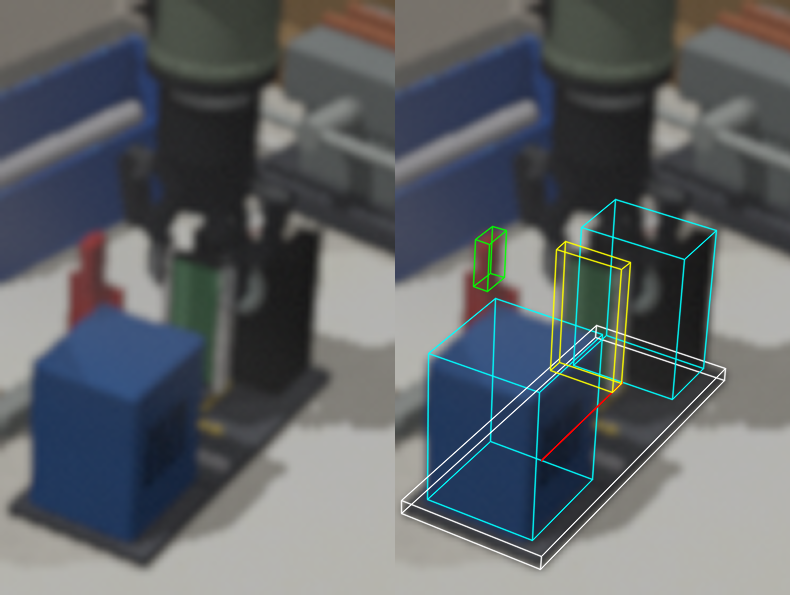

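View pics/t5.png

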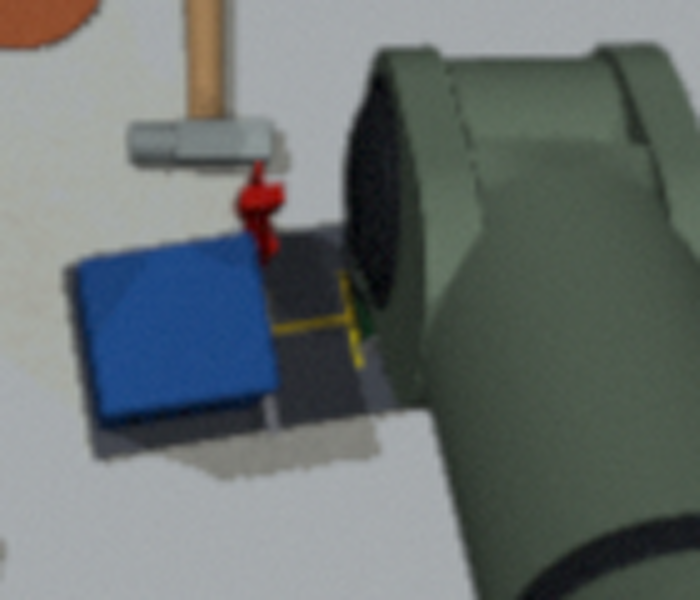

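```bash
python3 - <<'E'
from ov import *
import fit2
p=[.5349,-.1988,.1249];C=[p[0],p[1],1.761-np.pi/2]
rr=(345,160,395,215);k=10
im=cv2.imread('pics/t5b.png')
for nm,TE,col in (('A',[.5345,-.1983,.187],(0,0,255)),):
    it=[(TE,box(-.02,.02,0,0,.012,.012),(0,0,255)),(TE,box(0,0,-.065,.065,.012,.012),(0,0,255)),(C,box(-.0275,.0275,-.007,.007,p[2]-.0733,p[2]-.0733),(0,255,255)),(C,box(-.0275,.0275,-.007,.007,p[2]-.0733+.108,p[2]-.0733+.108),(0,255,255)),(TE,box(-.045,.045,.065,.155,.14,.14),(255,255,0))]
    cv2.imwrite('pics/g.png',np.hstack([crop(im,rr,k)[:,:395],overlay('top',im,it,rr,k)[:,:395]]))
rr=(335,165,365,225);im=cv2.imread('pics/s5b.png');k=9.5
it=[(TE,box(-.02,.02,0,0,.012,.012),(0,0,255)),(TE,box(0,0,-.065,.065,.012,.012),(0,0,255)),(C,box(-.0275,.0275,-.007,.007,p[2]-.0733,p[2]-.0733+.108),(0,255,255)),(TE,box(-.045,.045,.065,.155,.012,.14),(255,255,0)),(TE,box(-.045,.045,-.12,-.065,.012,.14),(255,255,0))]
cv2.imwrite('pics/g2.png',np.hstack([crop(im,rr,k),overlay('side',im,it,rr,k)]))
E
```

```text
tester [ 0.53430418 -0.18881877  0.18570175] [[-4.0, -0.3], [-3.2, 0.6], [2.0, -0.1], [3.1, -0.0], [-4.3, 0.4], [-1.5, 0.3], [1.0, -1.5], [-0.2, -3.2], [1.7, -2.8]]
rack [ 0.51619787  0.25467423 -0.32598124] [[0.2, 0.6], [-0.5, -1.3], [-1.3, 2.3], [0.1, 2.0], [-0.7, -1.7], [-1.0, -1.2], [1.5, -1.8]]
green [ 0.50157786  0.21005411 -0.37027852] [[-0.0, 0.0], [-0.6, -0.0], [0.3, -0.6]] in rack [ 0.000439   -0.04695218  0.        ]
[ 0.5345 -0.1983  0.189   0.1658 -0.1278  0.5151  0.2557 -0.3256  0.5001
  0.211  -0.3598  0.5587 -0.7196 -0.0639  0.4819]
[[-0.0, -0.9], [0.9, -0.1], [-0.6, -0.3], [0.4, -0.4], [-1.5, -0.1], [1.4, 1.6], [-0.2, 2.8], [0.6, 0.2], [-0.3, 0.3], [0.2, 0.8], [-0.8, -0.1], [0.3, -0.6], [0.4, 0.3], [-0.3, -1.7], [-1.1, 1.9], [0.3, 1.6], [-0.8, -0.8], [-1.1, -0.3], [1.4, -0.9], [0.1, -0.2], [-0.3, -0.2], [0.5, 0.3]]
```

View pics/g.png

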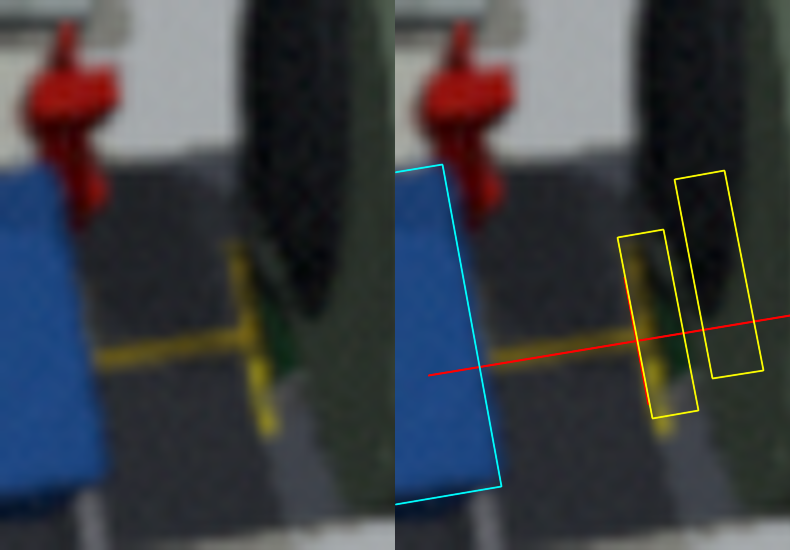

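View pics/g2.png

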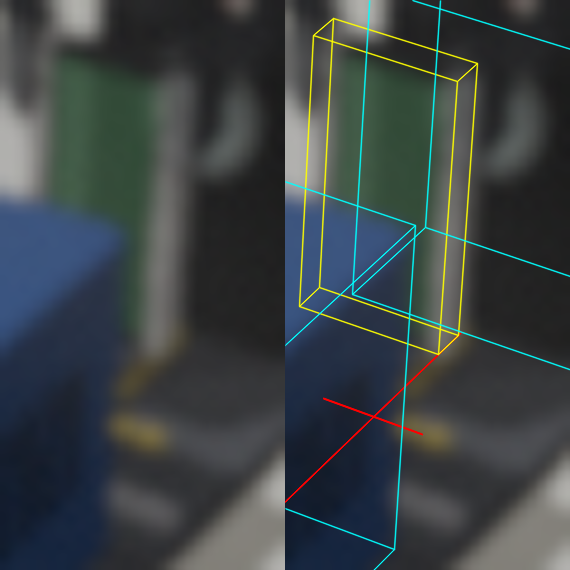

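Call:
drive_tool --motion '[[[-0.5,0,0.1,0,0],[-0.5,0,0.1,-0.1,0],[-0.5,0,0.1,-0.1,0],[-0.5,0,0.1,-0.1,0]]]'

```text
clock: 11.9
tool_pos: [0.5349, -0.1979, 0.124]
tcp_rot: [3.134, 0.002, 1.761]
wrist_force: [-1.0, -0.3, -0.5]
width: 0.0546
```

```bash
python3 - <<'E'
from station import ctrl,order
import numpy as np
s=ctrl.get_state();print(s['clock'],s['tool_pos'],s['tcp_rot'],s['wrist_force'],abs(s['joint_vel']).max(),s['width'])
order.close_job()
E
```

```text
11.9 [ 0.53490472 -0.19788636  0.12402017] [3.13386736e+00 2.49573897e-03 1.76124050e+00] [-1.03164549 -0.25486819 -0.46505246] 0.0014404044764846405 0.0545664097938387
the job is handed in; nothing more can be done
```

I slid the red shutter fully open, then lifted the green cassette straight out of the rack by its two white edges. The job was handed in at 11.9 s, with the arm still holding the cassette upright mid-gap in the light path.

**Shutter:** I gripped the tab and moved it about 55.6 mm to the end stop, which showed as a push of about 19 N. The later pictures show the tab still at the open end.

**Final hold:**
- **Grip and stillness:** finger opening is 54.6 mm, matching the 55 mm cassette. The joints are almost still (0.0014 rad/s at most), and the wrist force of about 1 N gives no sign of contact.
- **Height:** the glass centre is about 105 mm above the bench, judged from the tool height at the grasp.
- **Squareness:** the cassette's turn is within about 0.01 rad of the tester's estimated axis, and it leans about 0.4°.
- **Position:** from the tool position at the shutter's end stop, it is within about 1 mm of the beam sideways. The side picture agrees to about 1.5 mm.

**Disagreement:** the top picture, mostly hidden by the arm, suggested the cassette sat about 2 mm toward the meter and 3 mm to +x. I moved it 1 mm toward the lamp and 1 mm down and left the rest, because the other two measurements agreed. I did not take a picture after that last nudge.

In the pictures taken on the way, the other filters and the things on the bench looked undisturbed.

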